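Pass a vial rack through the spring-gated transfer chute

TASK

Press the long bar beside the chute down with one fingertip and keep it down, so that the gate stays sunk, and meanwhile with the other finger push the vial rack along the chute floor over the gate. When the whole rack is past the gate, let the bar come up so that the gate shuts behind the rack. Do not grasp, lift or tip the rack, let the gate and the rack touch, or disturb the other things on the table.

Things in the scene. Friction and masses are not known exactly. Their poses are not given: they have to be found in the camera images.
- chute: Fixed aluminium channel, open-topped. Origin on the table under the channel's middle, at the gate. x: the way the rack travels; y: across, towards the press bar; z up. Channel floor 45 mm above the table, from x = -190 (open entry) to +165 mm (end wall), y = -31 to +31 mm. Side walls 6 mm thick, 22 mm above the floor. Below, heights are above this channel floor and x, y are the chute's.
- gate: Steel gate with its press bar, one hinged piece, sprung shut. Origin on the hinge axis, which runs along the chute at y = -48 mm, at floor level. Its y axis turns down from the chute's y as it opens: 0 shut, 0.42 rad at the stop. Its leaf, a 6 mm blade across the channel at x = 0, stands 5 mm (far wall) to 22 mm (bar side) high when shut and sinks into a floor slot: below the floor from 0.30 rad.
- bar_top (a point): Middle of the top of the press bar, a level strip along the chute, x = -200 to +50, 24 mm wide. Shut: y = +62, 49 mm high. Press it down anywhere (2.5 N at first, 4 to 5 N open); fingertips slide along it. It swings outwards: at 0.30 rad y = +70, 15 mm high; 0.36 rad +72, 8 mm; 0.42 rad floor level. One fingertip on it 4 to 14 mm high keeps the gate open while the other, as low, pushes in the channel.
- rack: White block holding six capped vials, loose in the chute before the gate: 80 mm long (its x, along the chute's x), 56 mm wide, block 26 mm high, vial caps to 42 mm. Origin: centre of the underside. About 0.25 kg; slides on the channel floor when pushed at its flat rear end (-x).
- petri: Bystander on the table, not to be disturbed: closed clear dish, 88 mm across, 18 mm high. Origin: centre of its underside.
- vial: Bystander on the table, not to be disturbed: small glass jar with a white cap, 28 mm across, 50 mm high. Origin: centre of its underside.
- bottle: Bystander on the table, not to be disturbed: capped glass bottle, 56 mm across, 100 mm high. Origin: centre of its underside.
- beaker: Bystander on the table, not to be disturbed: open clear beaker, 70 mm across, 80 mm high. Origin: centre of its underside.
- tray: Bystander on the table, not to be disturbed: empty grey open tray, 100 x 60 mm, 25 mm high. Origin: centre of its underside.
- cap: Bystander on the table, not to be disturbed: white screw cap, 34 mm across, 16 mm high. Origin: centre of its underside.
- filter: Bystander on the table, not to be disturbed: white disc filter with a spout, 52 mm across, 28 mm high. Origin: centre of its underside.

How it is judged:
By the outcome, as a careful person would: the job done as asked, in the order asked, and still so for the second after the job is handed in, with the robot touching nothing.
It also fails if it takes over 38 s, if anything falls off the work surface, if the arm or the gripper's body presses on something with over 40 N, if the wrist force passes 120 N, or if a joint passes its speed limit or range.

ROBOT

A 7-joint arm with a two-finger parallel gripper is mounted at the origin on the work surface. World frame = base frame: x ahead of the robot, y to its left, z up, the work surface at z = 0. Lengths are in mm, angles in rad, forces in N, time in s.
With the tool pointing down it reaches from about 425 to 875 mm from the base axis. Payload 8.4 kg.
Tool frame: the origin (TCP) lies between the finger pads; the fingertips stand 11 mm ahead of it and the grasp point (between the pads) lies 8 mm behind it (arm.tip_extent is the distance from the TCP to the fingertips, in mm); z points along the fingers, y is the line along which they close (so a half turn about z gives the same grasp; the last joint's range is limited). The gripper opens to 87 mm and grips with 3 to 60 N. Pads are 19 mm wide; open, the fingers measure 117 mm over their backs; the gripper's body (75 mm by 190 mm) begins 51 mm behind the grasp point.
Start: joints at [1.222, 0.333, 0.04, 1.465, -0.013, 1.343, -0.059], TCP at [160.665, -629.802, 233.546] pointing down, gripper open.
Joint ranges: [-2.58, 2.58], [-0.38, 2.09], [-1.3, 1.39], [0.25, 2.4], [-1.5, 4.64], [0.08, 2.09], [-2.65, 2.65]. Speed limits (rad/s): [2.22, 2.22, 2.79, 2.79, 3.14, 3.14, 3.14].

INTERFACE

Orientations are given as a unit quaternion [w, x, y, z].
In Python, from plant import arm, capture, camera_model, ticket gives the robot as it stands.
- The arm moves only by the shell command python3 -m jog 'ROWS' [FORCE]. ROWS is JSON, a list of rows, each a list of 7 numbers: the shift along the world's x, y, z in mm, then the turn, a rotation vector about the world's x, y, z in rad, then the closure, from 0 (fully open) to 1 (shut). In form: [[x, y, z, rx, ry, rz, gripper], ...]. A call has 1 to 12 rows; each row shifts and turns the commanded pose from where the row before left it; what a row does not reach is not made up. A row lasts 1/8 s, in which the tool goes at most 62.5 mm and 10.7 degrees, less where a joint would pass 70% of its speed; a pose out of reach is approached as far as the arm can. A call is refused whole if a number of a shift passes 62.5 or a number of a turn 0.188, either way. A call with a gripper value outside its range is refused whole. The fingers move at their own pace and stop on an object; FORCE is the grip in N (left out, the last holds). Time passes only in rows, so rows that do not move let the fingers close. It gives the time, the measured TCP pose, the force, the opening and the grip force at its end, in the units of the state.
- arm.read_state(): the state, without advancing time (a new reading comes with each control period).
- capture(name): name is "side" or "top" or "wrist"; returns the picture (400x640x3 uint8, red, green, blue); there is no depth.
- camera_model(name): a dict with "intrinsics" (3x3 intrinsics, pixels), "world_from_camera" (4x4, takes a point from camera to world coordinates); the wrist camera has in their place "T_tool_cam" (4x4, takes a point from camera to tool coordinates, whose origin is the TCP and whose axes are the flange's). Camera axes: x right, y down, z forward; pixel columns grow to the right and rows downward; lengths in mm; the calibration is good to about 2 mm. A picture is of the moment at which its call begins: read the wrist's pose just before it. camera_model takes no time and is no camera call.
- ticket.sign_off(): hands the job in; it is judged then, once.
The state is a dict: "time_s": time; "joint_positions": joint angles; "joint_velocities": joint speeds; "effort": joint torques, N m; "eef_pos": TCP position; "eef_rot": TCP orientation; "wrist_force": force on the tool from outside, world axes, zero at the start; "wrist_torque": the same for the moment, N m; "opening": finger opening in mm; "grip_force": force on a finger pad.
Only numpy, scipy, OpenCV 4.12 (cv2) and the standard library are available. Lean on these libraries where they do the work, as an engineer would, in place of code of your own. Each camera call takes 0.05 s, during which the arm holds its last target. There are 200 camera calls.

## Working session

There is one attempt and no reset: what is moved stays moved. The work goes in short steps, Python scripts to look and compute and a shell command to move; the robot and the scene stay as the last step left them, time stands still between calls to the robot, and variables do not carry over. Pictures are saved under pics/ and viewed, at most 10 in all, crops included, and the job is handed in when it is done.

```bash
ls; mkdir -p pics; python3 - <<'E'
from plant import arm,capture,camera_model
import cv2,numpy as np
np.set_printoptions(precision=3,suppress=True)
for n in("top","side"):
    cv2.imwrite(f"pics/{n}0.png",capture(n)[:,:,::-1]); print(camera_model(n))
print(camera_model("wrist")); print(arm.read_state())
E
```

```text
pics
{'intrinsics': array([[402.045,   0.   , 313.595],
       [  0.   , 402.045, 194.822],
       [  0.   ,   0.   ,   1.   ]]), 'world_from_camera': array([[  0.012,  -0.998,   0.063, 508.978],
       [ -0.999,  -0.015,  -0.044,  31.132],
       [  0.044,  -0.062,  -0.997, 761.362],
       [  0.   ,   0.   ,   0.   ,   1.   ]])}
{'intrinsics': array([[409.886,   0.   , 312.967],
       [  0.   , 409.886, 203.669],
       [  0.   ,   0.   ,   1.   ]]), 'world_from_camera': array([[   0.917,   -0.274,    0.29 ,  342.617],
       [  -0.399,   -0.591,    0.701, -467.601],
       [  -0.021,   -0.759,   -0.651,  537.181],
       [   0.   ,    0.   ,    0.   ,    1.   ]])}
{'intrinsics': array([[297.094,   0.   , 314.284],
       [  0.   , 297.094, 198.593],
       [  0.   ,   0.   ,   1.   ]]), 'T_tool_cam': array([[  -0.001,   -0.958,   -0.288,   79.924],
       [   1.   ,   -0.001,   -0.001,    1.026],
       [   0.001,   -0.288,    0.958, -150.668],
       [   0.   ,    0.   ,    0.   ,    1.   ]])}
{'time_s': 0.1, 'joint_positions': array([ 1.222,  0.334,  0.04 ,  1.466, -0.013,  1.343, -0.059]), 'joint_velocities': array([-0.001, -0.003, -0.001, -0.002,  0.001, -0.   , -0.001]), 'effort': array([  0.004, -65.781,   1.34 , -40.471,  -0.06 ,   0.041,   0.   ]), 'eef_pos': array([ 160.555, -629.441,  232.761]), 'eef_rot': array([-0.001,  0.992,  0.125, -0.   ]), 'wrist_force': array([-0.563, -0.789,  0.221]), 'wrist_torque': array([-0.025,  0.   ,  0.029]), 'grip_force': 0.0, 'opening': 86.9501285162654}
```

View pics/top0.png

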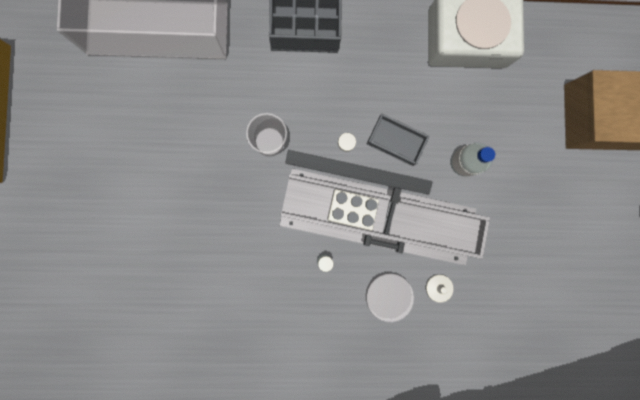

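View pics/side0.png

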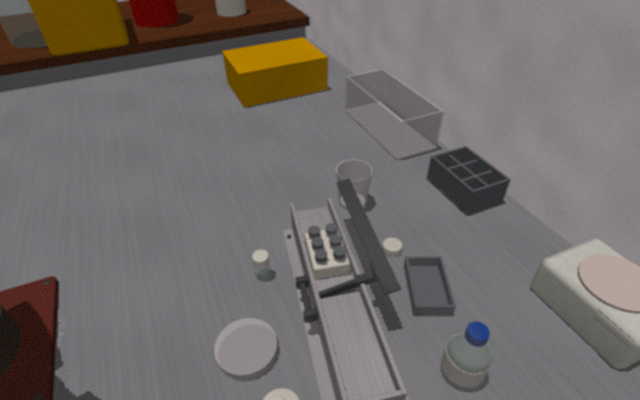

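```bash
python3 - <<'E'
import cv2
im=cv2.imread("pics/top0.png")[145:270,275:495]
cv2.imwrite("pics/topc.png",cv2.resize(im,(792,450),interpolation=cv2.INTER_CUBIC))
E
```

```text
(no output)
```

View pics/topc.png

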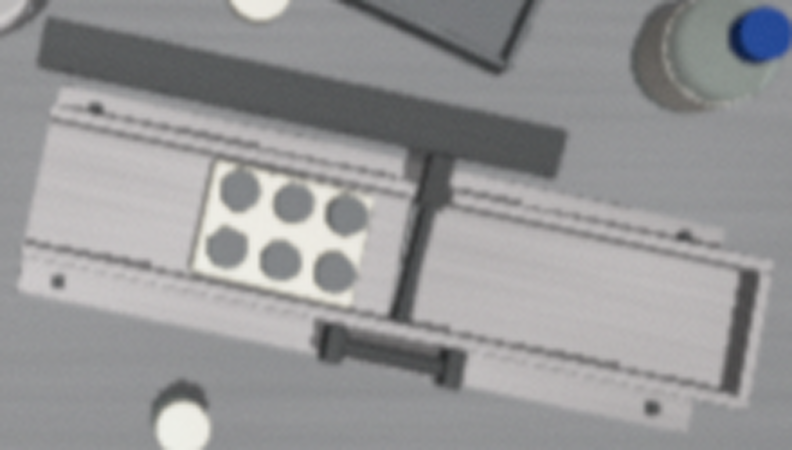

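The top crop shows the bar from (47,17)/(38,65) to (567,131)/(556,178), the end wall's outer corners at (772,263) and (745,405), and the rack's rear top edge from (213,160) to (191,270). I'll fit the poses to these.

```bash
cat > h.py <<'E'
import numpy as np
from plant import arm,capture,camera_model
from scipy.spatial.transform import Rotation as R
def back(n,px,z):
    m=camera_model(n);K,T=m["intrinsics"],m["world_from_camera"]
    d=T[:3,:3]@np.linalg.solve(K,[*px,1]);o=T[:3,3];return o+d*(z-o[2])/d[2]
E
python3 - <<'E'
from h import *
from scipy.optimize import least_squares
np.set_printoptions(precision=2,suppress=True)
C=lambda u,v:((u+.5)/3.6-.5+275,(v+.5)/3.6-.5+145)
P=[((47,17),-200,74,94),((38,65),-200,50,94),((567,131),50,74,94),((556,178),50,50,94),((772,263),171,37,67),((745,405),171,-37,67)]
W=np.array([back("top",C(*p[0]),p[3])[:2] for p in P]);L=np.array([p[1:3] for p in P])
rot=lambda a:np.array([[np.cos(a),-np.sin(a)],[np.sin(a),np.cos(a)]])
s=least_squares(lambda q:(L@rot(q[2]).T+q[:2]-W).ravel(),[500,0,-1.8],loss="soft_l1",f_scale=2)
q=s.x;print(q,"\n",(L@rot(q[2]).T+q[:2]-W)@rot(q[2]))
for p in[(213,160),(191,270),(375,190),(352,305)]:
    print("rack",(back("top",C(*p),71)[:2]-q[:2])@rot(q[2]))
print("gate leaf far",(back("top",C(400,320),50)[:2]-q[:2])@rot(q[2]))
np.save("q.npy",q)
st=arm.read_state();Rm=R.from_quat(st["eef_rot"],scalar_first=True)
ty=Rm.as_matrix()[:,1];print("tool y ang",np.arctan2(ty[1],ty[0]),"need",q[2]+np.pi/2)
g=lambda x,y:q[:2]+rot(q[2])@[x,y]
print("mid start",g(-150,36),g(30,36),"ux",rot(q[2])[:,0],"uy",rot(q[2])[:,1])
E
```

```text
[ 515.48 -134.69  -39.47] 
 [[-0.75  0.7 ]
 [-1.46 -0.48]
 [-0.21  0.69]
 [ 0.68 -0.48]
 [ 0.54  1.11]
 [ 1.12 -2.38]]
rack [-108.2    26.74]
rack [-107.66  -27.03]
rack [-28.71  29.17]
rack [-28.6  -27.24]
gate leaf far [  0.28 -29.15]
tool y ang -1.3210647919008913 need -37.89752201489677
mid start [580.34   5.27] [ 544.86 -171.2 ] ux [-0.2  -0.98] uy [ 0.98 -0.2 ]
```

The fit agrees with the given sizes to about 2 mm. The chute is at (515,-135) with yaw -1.77, and the rack rear is at x=-108. I'll move above the start point with the opening at about 57 mm.

```bash
python3 -m jog '[[30,45,0,0,0,0.08,0.345],[30,45,0,0,0,0.08,0.345],[30,45,0,0,0,0.08,0.345],[30,45,0,0,0,0.08,0.345],[30,45,0,0,0,0.08,0.345],[30,45,0,0,0,0.08,0.345],[30,45,0,0,0,0.08,0.345],[30,45,0,0,0,0.08,0.345],[30,45,0,0,0,0.08,0.345],[30,45,0,0,0,0.08,0.345]]' 20 && python3 -m jog '[[30,45,0,0,0,0.08,0.345],[30,45,0,0,0,0.08,0.345],[30,45,0,0,0,0.08,0.345],[28,40,0,0,0,0.08,0.345],[0,0,-40,0,0,0,0.345],[0,0,-20,0,0,0,0.345],[0,0,0,0,0,0,0.345]]'
cat >> h.py <<'E'
q=np.load("q.npy");c,s_=np.cos(q[2]),np.sin(q[2]);M=np.array([[c,-s_],[s_,c]])
def show():
    st=arm.read_state();Rm=R.from_quat(st["eef_rot"],scalar_first=True).as_matrix()
    l=(st["eef_pos"][:2]-q[:2])@M;ty=Rm[:,1]
    e=(np.arctan2(ty[1],ty[0])-q[2]-np.pi/2+np.pi/2)%np.pi-np.pi/2
    print("t",round(st["time_s"],2),"chute xy",l.round(1),"tip h",round(st["eef_pos"][2]-11-45,1),"yaw err",round(e,3),"tilt",Rm[:2,2].round(3),"F",st["wrist_force"].round(1),"open",round(st["opening"],1))
E
python3 - <<'E'
from h import *
import cv2
show()
cv2.imwrite("pics/w1.png",capture("wrist")[:,:,::-1])
E
```

```text
time_s: 1.35
eef_pos: [461.2, -178.3, 233.4]
eef_rot: [0.0, 0.865, 0.502, -0.0]
wrist_force: [0.1, -0.4, 0.4]
opening: 56.8
grip_force: 0.0
time_s: 2.22
eef_pos: [577.4, -5.7, 172.0]
eef_rot: [-0.001, 0.775, 0.632, -0.001]
wrist_force: [0.1, -0.3, -0.1]
opening: 56.9
grip_force: 0.0
t 2.23 chute xy [-138.6   35.3] tip h 116.0 yaw err -0.004 tilt [-0.004 -0.   ] F [ 0.1 -0.3 -0.1] open 56.9
```

View pics/w1.png

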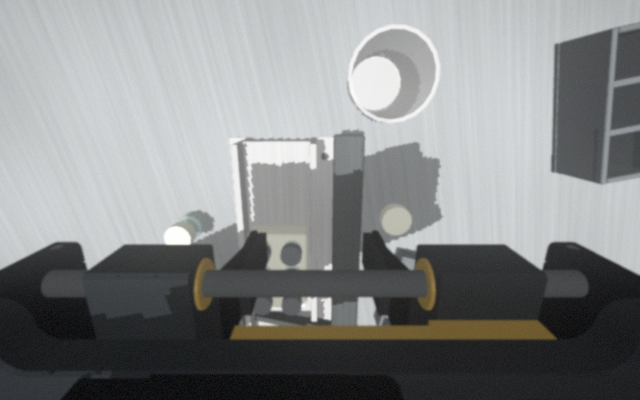

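```bash
python3 - <<'E'
from h import *
m=camera_model("wrist");st=arm.read_state();Rm=R.from_quat(st["eef_rot"],scalar_first=True).as_matrix()
def pr(x,y,h):
    w=np.r_[q[:2]+M@[x,y],45+h];t=Rm.T@(w-st["eef_pos"]);return prt(t)
def prt(t):
    T=m["T_tool_cam"];p=m["intrinsics"]@(T[:3,:3].T@(np.array(t)-T[:3,3]));return (p[:2]/p[2]).round(0)
print("entry floor",pr(-190,31,0),pr(-190,-31,0),"walltop",pr(-190,37,22),pr(-190,-37,22),"bar",pr(-200,74,49),pr(-200,50,49),"rack",pr(-108,28,26),pr(-108,-28,26))
for s in(-36,36): print("tip",prt([9.5,s,11]),prt([-9.5,s,11]))
E
```

```text
entry floor [308. 141.] [241. 141.] walltop [314. 143.] [228. 144.] bar [363. 133.] [331. 133.] rack [305. 234.] [244. 234.]
tip [251. 232.] [253. 261.]
tip [374. 232.] [372. 261.]
```

```bash
python3 -m jog '[[0,0,-30,0,0,0,0.345],[0,0,-28,0,0,0,0.345],[0,0,-7,0,0,0,0.345],[0,0,-7,0,0,0,0.345],[0,0,-7,0,0,0,0.345],[0,0,-7,0,0,0,0.345],[0,0,-7,0,0,0,0.345],[0,0,-7,0,0,0,0.345],[0,0,-6,0,0,0,0.345],[0,0,0,0,0,0,0.345],[0,0,0,0,0,0,0.345]]'; python3 - <<'E'
from h import *
import cv2
show()
a=capture("top")[145:270,275:495];b=capture("side")[160:400,220:420]
im=np.vstack([cv2.resize(a,(528,300)),cv2.resize(b,(250,300),).repeat(1,0) if 0 else np.pad(cv2.resize(b,(250,300)),((0,0),(0,278),(0,0)))])
cv2.imwrite("pics/p2.png",im[:,:,::-1])
E
```

```text
time_s: 3.65
eef_pos: [578.5, -4.8, 67.6]
eef_rot: [-0.0, 0.774, 0.633, -0.0]
wrist_force: [2.1, -1.2, 4.6]
opening: 57.1
grip_force: 2.2
t 3.65 chute xy [-139.8   36.2] tip h 11.6 yaw err -0.003 tilt [-0.  0.] F [ 2.1 -1.2  4.6] open 57.1
```

View pics/p2.png

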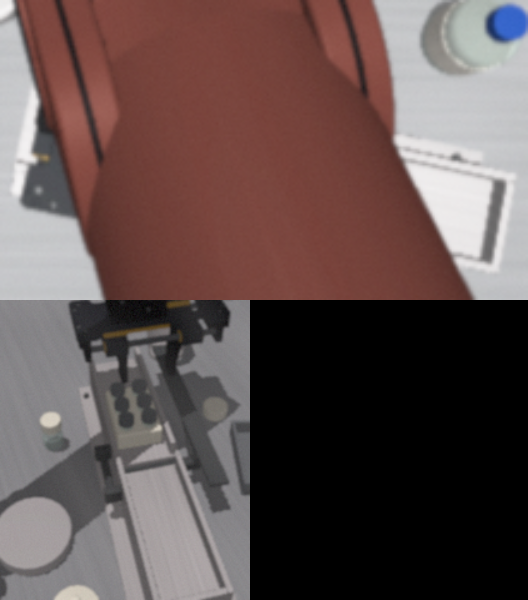

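The top view is blocked by the arm. The side view shows one finger on the lowered bar and the other in the channel behind the rack. I'll lower a little more and start pushing.

```bash
python3 -m jog '[[0,0,-3,0,0,0,0.345],[-1,-5,0,0,0,0,0.345],[-1,-5,0,0,0,0,0.345],[-1,-5,0,0,0,0,0.345],[-1,-5,0,0,0,0,0.345],[-1,-5,0,0,0,0,0.345],[-1.4,-7,0,0,0,0,0.345],[-1.4,-7,0,0,0,0,0.345],[-1.4,-7,0,0,0,0,0.345],[-1.4,-7,0,0,0,0,0.345],[0,0,0,0,0,0,0.345]]'; python3 - <<'E'
from h import *
import cv2
show()
b=capture("side")[160:400,220:420]
cv2.imwrite("pics/p3.png",cv2.resize(b,(500,600))[:,:,::-1])
E
```

```text
time_s: 5.12
eef_pos: [567.8, -59.3, 64.5]
eef_rot: [0.0, 0.775, 0.632, -0.001]
wrist_force: [0.5, -0.6, 3.9]
opening: 56.7
grip_force: 2.1
t 5.12 chute xy [-84.2  36.4] tip h 8.5 yaw err -0.004 tilt [-0.    -0.001] F [ 0.5 -0.6  3.9] open 56.7
```

View pics/p3.png

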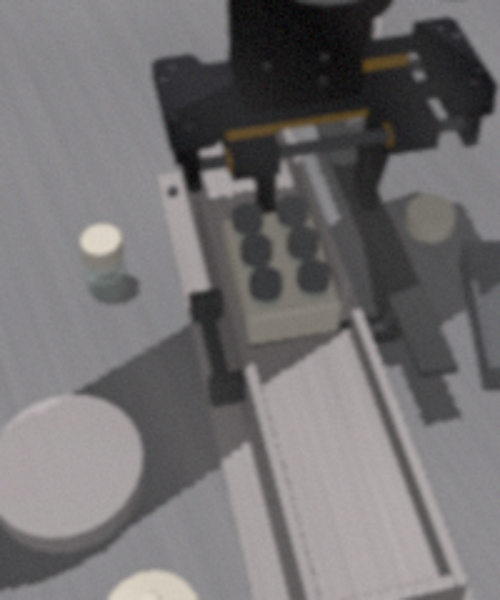

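The rack sits straight against the finger with its front reaching the gate, and no leaf stands above the floor. I'll keep pushing.

```bash
python3 -m jog '[[-1,-5,0,0,0,0,0.345],[-1.4,-7,0,0,0,0,0.345],[-1.4,-7,0,0,0,0,0.345],[-1.4,-7,0,0,0,0,0.345],[-1.4,-7,0,0,0,0,0.345],[-1.4,-7,0,0,0,0,0.345],[-1.4,-7,0,0,0,0,0.345],[-1.4,-7,0,0,0,0,0.345],[-1.4,-7,0,0,0,0,0.345]]' && python3 -c "from h import *;show()"
```

```text
time_s: 6.3
eef_pos: [555.8, -119.2, 64.6]
eef_rot: [-0.0, 0.774, 0.633, 0.0]
wrist_force: [1.8, 4.2, 4.6]
opening: 57.3
grip_force: 2.7
t 6.3 chute xy [-23.1  36.5] tip h 8.6 yaw err -0.003 tilt [-0.  0.] F [1.8 4.2 4.6] open 57.3
```

```bash
python3 -m jog '[[-1.4,-7,0,0,0,0,0.345],[-1.4,-7,0,0,0,0,0.345],[-1.4,-7,0,0,0,0,0.345],[-1.4,-7,0,0,0,0,0.345],[-1.4,-7,0,0,0,0,0.345],[-1.4,-7,0,0,0,0,0.345],[-1.2,-6,0,0,0,0,0.345],[-1,-5,0,0,0,0,0.345],[-0.6,-3,0,0,0,0,0.345],[0,0,0,0,0,0,0.345],[0.8,4,0,0,0,0,0.345],[0,0,0,0,0,0,0.345]]'; python3 - <<'E'
from h import *
import cv2
show()
b=capture("side")[160:400,220:420]
cv2.imwrite("pics/p4.png",cv2.resize(b,(500,600))[:,:,::-1])
E
```

```text
time_s: 7.8
eef_pos: [545.3, -171.7, 64.6]
eef_rot: [0.0, 0.775, 0.632, -0.001]
wrist_force: [0.4, -3.2, 3.8]
opening: 57.4
grip_force: 2.1
t 7.8 chute xy [30.4 36.5] tip h 8.6 yaw err -0.003 tilt [-0.    -0.001] F [ 0.4 -3.2  3.8] open 57.4
```

View pics/p4.png

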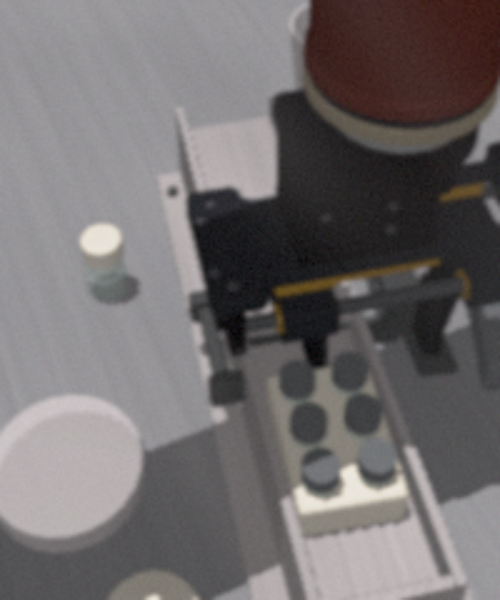

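The rack is wholly past the gate at rear x≈+44. The push finger, at x=21 to 40, is clear of both rack and leaf. I'll let the bar up slowly, straight up.

```bash
python3 -m jog '[[0,0,6,0,0,0,0.345],[0,0,6,0,0,0,0.345],[0,0,6,0,0,0,0.345],[0,0,6,0,0,0,0.345],[0,0,6,0,0,0,0.345],[0,0,6,0,0,0,0.345],[0,0,8,0,0,0,0.345],[0,0,15,0,0,0,0.345],[0,0,40,0,0,0,0.345],[0,0,50,0,0,0,0.345],[0,0,50,0,0,0,0.345],[0,0,0,0,0,0,0.345]]' && python3 -m jog '[[-50,0,20,0,0,0,0.345],[-50,-30,10,0,0,0,0.345],[0,-60,0,0,0,0,0.345],[0,-60,0,0,0,0,0.345],[0,-60,0,0,0,0,0.345],[0,-60,0,0,0,0,0.345],[0,-60,0,0,0,0,0.345],[0,0,0,0,0,0,0.345]]'; python3 - <<'E'
from h import *
import cv2
show()
a=capture("top")[90:340,235:535];b=capture("side")[160:400,220:420]
im=np.hstack([cv2.resize(a,(480,400)),cv2.resize(b,(320,400))])
cv2.imwrite("pics/p5.png",im[:,:,::-1])
E
```

```text
time_s: 9.35
eef_pos: [547.6, -170.9, 268.9]
eef_rot: [0.003, 0.774, 0.633, 0.002]
wrist_force: [-0.2, 0.2, 0.2]
opening: 56.9
grip_force: 0.0
time_s: 10.35
eef_pos: [442.7, -505.6, 290.9]
eef_rot: [-0.001, 0.777, 0.63, -0.001]
wrist_force: [-1.4, 0.8, -0.0]
opening: 57.1
grip_force: 0.0
t 10.35 chute xy [378.    1.7] tip h 234.9 yaw err -0.009 tilt [-0.003  0.001] F [-1.4  0.8 -0. ] open 57.1
```

View pics/p5.png

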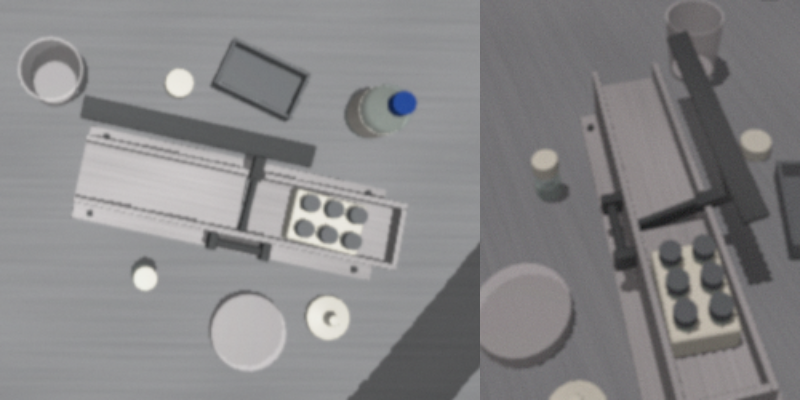

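The rack is past the gate and sitting flat, the gate is shut behind it, the bar is up, and the other items are where they were.

```bash
python3 -c "from plant import ticket;print(ticket.sign_off())"
```

```text
the job is handed in; nothing more can be done
None
```

The job is done and handed in at about 10 s: the rack is wholly past the gate, the gate is shut behind it with the bar up, and the last pictures show nothing else moved.

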